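Latch the long dry-storage case

ROBOT

A 7-joint arm with a two-finger parallel gripper is mounted at the origin on the work surface. World frame = base frame: x ahead of the robot, y to its left, z up, the work surface at z = 0. Lengths are in m, angles in rad, forces in N, time in s.
With the tool pointing down it reaches from about 0.4 to 0.85 m from the base axis. Payload 4.5 kg.
Tool frame: the origin (TCP) lies at the very end of the fingers, on their centre line; the grasp point (between the pads) lies 19 mm behind it (tcp_to_grasp is the z of the grasp point in the tool frame, in m); z points along the fingers, y is the line along which they close (so a half turn about z gives the same grasp; the last joint's range is limited). The gripper opens to 88 mm and grips with 3 to 60 N. Pads are 18 mm wide; open, the fingers measure 123 mm over their backs; the gripper's body (75 mm by 187 mm) begins 45 mm behind the grasp point.
Start: joints at [1.204, 0.689, -0.195, 1.565, 0.157, 0.902, -0.215], TCP at [0.244, -0.575, 0.214] pointing down, gripper open.
Joint ranges: [-3.01, 3.01], [-0.46, 2.08], [-1.47, 1.51], [0.13, 2.56], [-1, 4.14], [0.04, 2.09], [-2.66, 2.66]. Speed limits (rad/s): [2.57, 2.57, 3.14, 3.14, 3.14, 3.14, 3.14].

INTERFACE

Orientations are given as a unit quaternion [x, y, z, w].
In Python, from plant import * gives the robot as it stands. The module is installed in compiled form; this text tells all that it offers.
- The arm moves only by the shell command python3 -m jog 'ROWS' [OPENING] [FORCE]. ROWS is JSON, a list that holds one entry, the list of rows, each a list of 6 numbers: the shift along the tool's x, y, z in m, then the turn, a rotation vector about the tool's x, y, z in rad. In form: [[[dx, dy, dz, ax, ay, az], ...]]. A call has 1 to 12 rows; each row shifts and turns the commanded pose from where the row before left it, along the tool's axes as they then stand; what a row does not reach is not made up. A row lasts 1/8 s, in which the tool goes at most 62.5 mm and 10.7 degrees, less where a joint would pass 70% of its speed; a pose out of reach is approached as far as the arm can. A call with a gripper value outside its range is refused whole. OPENING is the finger opening in m, from 0 to 0.0881, set as the call begins (- or left out, the last holds). The fingers move at their own pace and stop on an object; FORCE is the grip in N (left out, the last holds). Time passes only in rows, so rows that do not move let the fingers close. It gives the time, the measured TCP pose, the force, the opening and the grip force at its end, in the units of the state.
- get_state(): the state, without advancing time (a new reading comes with each control period).
- snapshot(name): name is "scene" or "top" or "wrist"; returns a dict with "frame" (400x640x3 uint8, red, green, blue), "mtx" (3x3 intrinsics, pixels), "xyz" and "orientation" of the camera in the world; the wrist camera has in their place "mount" (4x4, takes a point from camera to tool coordinates, whose origin is the TCP and whose axes are the flange's). Camera axes: x right, y down, z forward; pixel columns grow to the right and rows downward; lengths in m; the calibration is good to about 2 mm. A picture is of the moment at which its call begins: read the wrist's pose just before it. There is no depth.
- finish_job(): hands the job in; it is judged then, once.
The state is a dict: "clock": time; "q": joint angles; "qd": joint speeds; "joint_torque": joint torques, N m; "tool_pos": TCP position; "eef_rot": TCP orientation; "contact_force": force on the tool from outside, world axes, zero at the start; "moment": the same for the moment, N m; "opening": opening from 0.0 (shut) to 1.0 (fully open); "finger_force": force on a finger pad.
Only numpy, scipy, OpenCV 4.12 (cv2) and the standard library are available. Lean on these libraries where they do the work, as an engineer would, in place of code of your own. Each camera call takes 0.05 s, during which the arm holds its last target. There are 200 camera calls.

TASK

Fasten the draw latch of the longer of the two dry-storage cases: swing its wire loop over so that its bar drops behind the hooked keeper on the sliding lid, then push the steel lever over and down flat, past centre, so that it stays down and holds the lid drawn in. Leave the latch of the short case open as it is.

Things in the scene. Friction and masses are not known exactly. Their poses are not given: they have to be found in the camera images.
- long_case: The longer of two fixed grey cases left and right on the bench (either way round): 260 x 130 x 70 mm high. Origin: underside centre; z up; +x runs from lever end to keeper end, roughly away from the robot. A steel draw latch lies along its top's centre line (y=0); lever pivot along y at x=-40, z=84. The lid (x>0) slides, sprung: the latch draws it 5 mm to -x against about 15 N.
- long_case_lever (a joint): Angle of the long case's steel lever, a plate 62 mm from pivot to tip, 26 wide, 4 thick. 0 = flat along -x, top face 86 mm over the bench; pi/2 upright; starts open at 1.83 to 2.18, leaning to the keeper (stops 0 and 2.3). Light friction: stays where left. Tip needs about 3 to 6 N; below about 0.3 the hooked loop's pull snaps it flat.
- long_case_loop_bar (a point): Middle of the bar of the long case's loop: a U of 5 mm steel wire, bar 42 mm along y, arms 80 long, 37 apart. Hinged freely on the lever, 18 mm from its pivot, 20 deg to its underside. Starts standing round the lever, bar above its tip, leaning 15-35 deg back to -x on a stop, 160-185 mm over the bench. Pushed to +x past upright it falls over, its bar behind the keeper if the lever is above 1.75.
- long_case_keeper (a point): Where the hooked bar sits: 72.5 mm above the bench, against the far (+x) face of the keeper, a steel tongue on the lid, 26 mm wide, 5 thick, 13 high, leaning away from the lever. At x=+28 mm in the long case's frame at the start; moves with the lid, about 5 mm to -x when latched. Axes as the case's.
- short_case_loop_bar (a point): Middle of the bar of the standing wire loop on the short case (190 mm long, otherwise alike, its latch too), which is to be left open. The two cases' centres stand 340 to 540 mm apart, side by side.

How it is judged:
On the way:
1. the loop's bar lies behind the keeper, low against the lid, while the lever still stands open (x of long_case_loop_bar in the frame of long_case_keeper between -0.004 and 0.025 m and z of long_case_loop_bar in the frame of long_case_keeper below 0.008 m and value of joint long_case_lever above 0.8 rad), for 0.1 s.
At the end, for the whole second after the job is handed in: The long case's lever lies flat (within 0.15 rad of its stop) by itself, the loop's bar sits behind the keeper (within 8 mm of its seat), and the keeper with the lid is held drawn in by 2.8 mm or more; the short case's latch is still open (value of joint long_case_lever below 0.15 rad and distance between long_case_loop_bar and long_case_keeper below 0.008 m and x of long_case_keeper in the frame of long_case below 0.0252 m); the robot touches nothing.
It fails at once if the short case's latch is disturbed (its loop bar moves by more than 20 mm) (distance of short_case_loop_bar from where it was at the start of the episode above 0.02 m).
It also fails if it takes over 42 s, if anything falls off the work surface, if the arm or the gripper's body presses on something with over 40 N, if the wrist force passes 120 N, or if a joint passes its speed limit or range.

## Working session

There is one attempt and no reset: what is moved stays moved. The work goes in short steps, Python scripts to look and compute and a shell command to move; the robot and the scene stay as the last step left them, time stands still between calls to the robot, and variables do not carry over. Pictures are saved under pics/ and viewed, at most 10 in all, crops included, and the job is handed in when it is done.

```bash
mkdir -p pics
python3 - <<'E'
from plant import *
import cv2,numpy as np
s=get_state();print({k:np.round(v,3).tolist() for k,v in s.items()})
for n in("scene","top"):
    d=snapshot(n);cv2.imwrite(f"pics/{n}.png",d["frame"][:,:,::-1])
    np.savez(n,**d);print(n,d["mtx"].tolist(),np.round(d["xyz"],3),d["orientation"])
E
```

```text
{'clock': 0.0, 'q': [1.204, 0.69, -0.195, 1.566, 0.157, 0.903, -0.215], 'qd': [-0.0, 0.001, 0.001, -0.0, 0.002, -0.001, 0.001], 'joint_torque': [-0.001, -52.757, -1.267, -15.343, -0.053, 0.007, 0.0], 'tool_pos': [0.244, -0.575, 0.213], 'eef_rot': [0.98, 0.199, -0.0, -0.001], 'contact_force': [0.057, 0.267, 0.244], 'moment': [0.032, 0.056, -0.003], 'finger_force': 0.0, 'opening': 1.004}
scene [[430.46966604183115, 0.0, 314.28821263647313], [0.0, 430.46966604183115, 197.76698342603484], [0.0, 0.0, 1.0]] [ 0.889 -0.284  0.74 ] [ 0.85533374  0.4289088  -0.12367657 -0.2629554 ]
top [[388.66809109082186, 0.0, 319.3217246095385], [0.0, 388.66809109082186, 207.0684102671678], [0.0, 0.0, 1.0]] [0.491 0.001 0.93 ] [-0.69919417  0.71438433 -0.01921441  0.0203312 ]
```

View pics/scene.png

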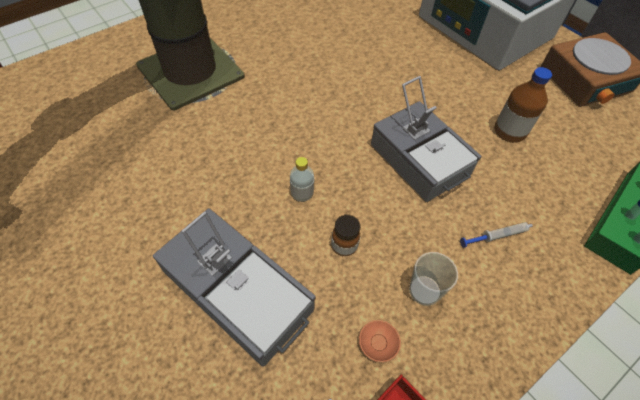

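View pics/top.png

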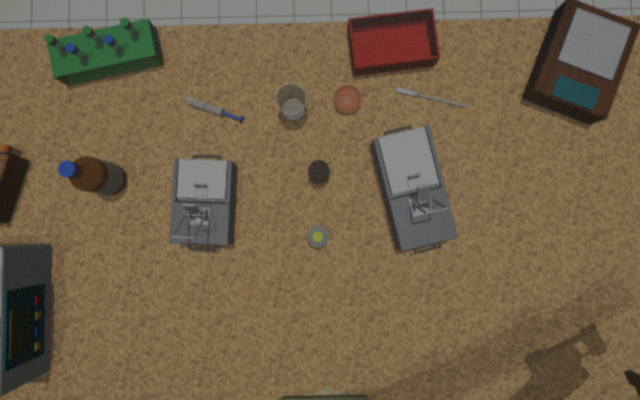

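The top view shows the long case on the right, with top corners near (373,140), (430,127), (457,237) and (400,250). The short case is on the left near (203,203). I'll enlarge the latch next.

```bash
cat > h.py <<'E'
import numpy as np,cv2
from scipy.spatial.transform import Rotation as R
def load(n): return np.load(n+".npz")
def ray(d,u,v):
    r=R.from_quat(d["orientation"]).apply(np.linalg.solve(d["mtx"],[u,v,1.]));return d["xyz"],r/np.linalg.norm(r)
def plane(d,u,v,z):
    o,r=ray(d,u,v);return o+r*(z-o[2])/r[2]
def tri(a,pa,b,pb):
    o,r=ray(a,*pa);p,s=ray(b,*pb)
    t=np.linalg.lstsq(np.c_[r,-s],p-o,rcond=None)[0];A=o+t[0]*r;B=p+t[1]*s
    return (A+B)/2,np.linalg.norm(A-B)
E
python3 - <<'E'
from h import *
t=load("top");s=load("scene")
for p in[(373,140),(430,127),(457,237),(400,250)]:print(plane(t,*p,.07).round(3))
a=cv2.resize(t["frame"][120:260,360:470],None,fx=3.6,fy=3.6,interpolation=3)
b=cv2.resize(s["frame"][200:340,150:260],None,fx=3.6,fy=3.6,interpolation=3)
cv2.imwrite("pics/c1.png",np.hstack([a,b])[:,:,::-1])
E
```

```text
[ 0.687 -0.121  0.07 ]
[ 0.714 -0.25   0.07 ]
[ 0.467 -0.3    0.07 ]
[ 0.441 -0.173  0.07 ]
```

View pics/c1.png

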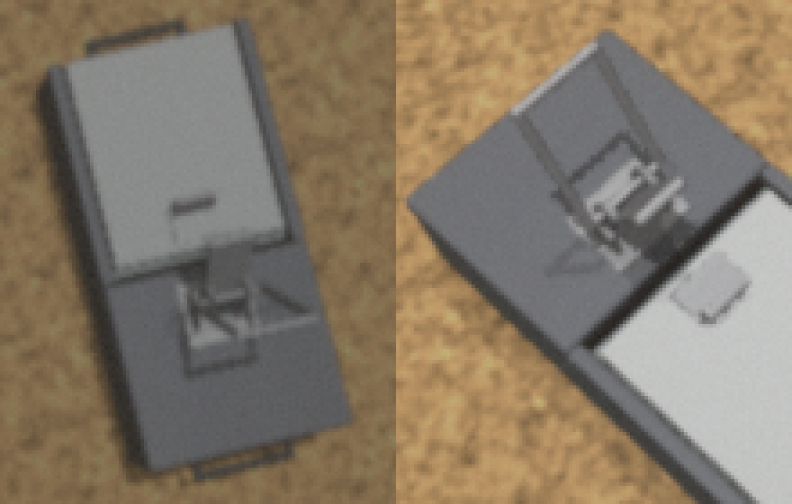

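```bash
cat >> h.py <<'E'
C=np.array([.577,-.211,0]);yaw=.204
RC=R.from_euler("z",yaw)
toc=lambda p:RC.inv().apply(np.array(p)-C)
tow=lambda p:RC.apply(p)+C
E
python3 - <<'E'
from h import *
t=load("top");s=load("scene")
for n,a,b in[("bar",(438.1,210),(194.4,222.2)),("tip",(423.3,186.7),(223.9,255.6))]:
    p,e=tri(t,a,s,b);print(n,p.round(3),round(e,4),toc(p).round(3))
print(tow([-.04,0,.084]),tow([.028,0,.0725]))
# keeper top, crop left (192,205)
print(toc(plane(t,360+192/3.6,120+205/3.6,.085)))
from plant import *
st=get_state();print(R.from_quat(st["eef_rot"]).as_matrix().round(3))
E
```

```text
bar [ 0.523 -0.225  0.182] 0.0025 [-0.055 -0.003  0.182]
tip [ 0.573 -0.212  0.135] 0.001 [-0.004  0.     0.135]
[ 0.53782944 -0.21910352  0.084     ] [ 0.60441939 -0.20532754  0.0725    ]
[0.02406391 0.00145581 0.085     ]
[[ 0.921  0.39  -0.001]
 [ 0.39  -0.921  0.001]
 [-0.    -0.002 -1.   ]]
```

The bar is at case coordinates (-55, -3, 182) mm and the lever tip at (-4, 0, 135) mm, which makes the lever about 2.18 rad. First I'll turn the tool in line with the case and close the fingers.

```bash
cat >> h.py <<'E'
def go(p):
    from plant import get_state
    s=get_state();M=R.from_quat(s["eef_rot"])
    print("t",s["clock"],"tcp_c",toc(s["tool_pos"]).round(4),"F_c",RC.inv().apply(s["contact_force"]).round(1),"yaw err",(M*RC.inv()).as_matrix().round(3)[0],"delta tool",M.inv().apply(tow(p)-s["tool_pos"]).round(4))
    print("rot err tool",(M.inv()*RC*R.from_euler("x",np.pi)).as_rotvec().round(4))
E
python3 -m jog '[[[0,0,0,0,0,0.1],[0,0,0,0,0,0.1]]]' 0 20
python3 -c "
from h import *
go([-.11,0,.17])"
```

```text
clock: 0.35
tool_pos: [0.2436, -0.5751, 0.2136]
eef_rot: [0.995, 0.099, -0.0, -0.001]
contact_force: [0.3, 0.0, -0.1]
opening: 0.796
finger_force: 0.0
t 0.35 tcp_c [-0.4002 -0.289   0.2136] F_c [ 0.3 -0.  -0.1] yaw err [ 0.92   0.391 -0.   ] delta tool [ 0.2883 -0.2909  0.0439]
rot err tool [-0.0011  0.0002 -0.0065]
```

```bash
python3 -m jog '[[[0.036,-0.0364,0.005,0,0,0],[0.036,-0.0364,0.005,0,0,0],[0.036,-0.0364,0.005,0,0,0],[0.036,-0.0364,0.005,0,0,0],[0.036,-0.0364,0.005,0,0,0],[0.036,-0.0364,0.005,0,0,0],[0.036,-0.0364,0.005,0,0,0],[0.036,-0.0364,0.009,0,0,0],[0,0,0,0,0,0]]]'
python3 -c "
from h import *
from plant import *
go([-.09,0,.172])
cv2.imwrite('pics/w1.png',np.hstack([cv2.resize(snapshot('scene')['frame'][150:350,120:320],None,fx=2,fy=2),snapshot('wrist')['frame'][:,120:520]])[:,:,::-1])"
```

```text
clock: 1.48
tool_pos: [0.4705, -0.2273, 0.1694]
eef_rot: [0.994, 0.105, 0.0, -0.002]
contact_force: [-1.0, -0.4, 1.0]
opening: 0.008
finger_force: 0.0
t 1.475 tcp_c [-0.1076  0.0056  0.1694] F_c [-1.  -0.2  1. ] yaw err [0.916 0.402 0.   ] delta tool [ 0.0176  0.0057 -0.0026]
rot err tool [-0.0031 -0.0011  0.006 ]
```

View pics/w1.png

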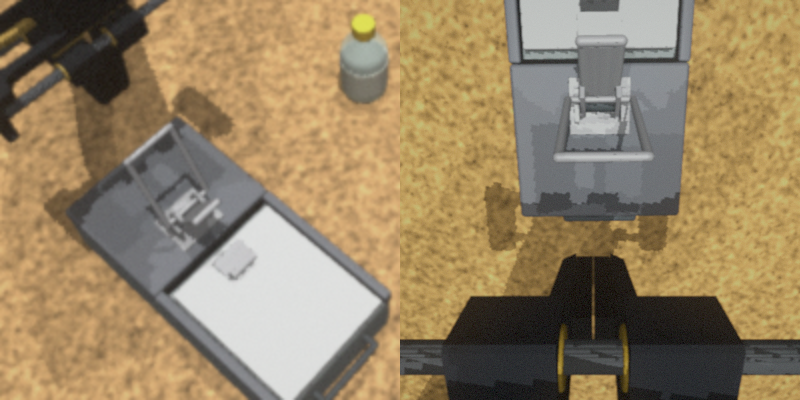

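The wrist view shows the closed fingers at (595,300), lined up with the loop bar at (603,155). I'll push the loop over now.

```bash
python3 -m jog '[[[0.018,0.004,0,0,0,0],[0.016,0,0,0,0,0],[0.016,0,0,0,0,0],[0.016,0,0,0,0,0],[0.016,0,0,0,0,0],[0.014,0,0,0,0,0],[0,0,0,0,0,0],[0,0,0,0,0,0],[0,0,0,0,0,0]]]'
python3 -c "
from h import *
from plant import *
go([.05,0,.16])
cv2.imwrite('pics/w2.png',np.hstack([cv2.resize(snapshot('scene')['frame'][150:350,120:320],None,fx=2,fy=2),snapshot('wrist')['frame'][:,120:520]])[:,:,::-1])"
```

```text
clock: 2.7
tool_pos: [0.562, -0.218, 0.1701]
eef_rot: [0.995, 0.1, -0.0, 0.0]
contact_force: [-0.4, -0.1, 0.9]
opening: 0.006
finger_force: 0.0
t 2.7 tcp_c [-0.0161 -0.0038  0.1701] F_c [-0.4 -0.   0.9] yaw err [ 0.919  0.393 -0.001] delta tool [ 0.0661 -0.004   0.0101]
rot err tool [ 0.0001  0.0008 -0.004 ]
```

View pics/w2.png

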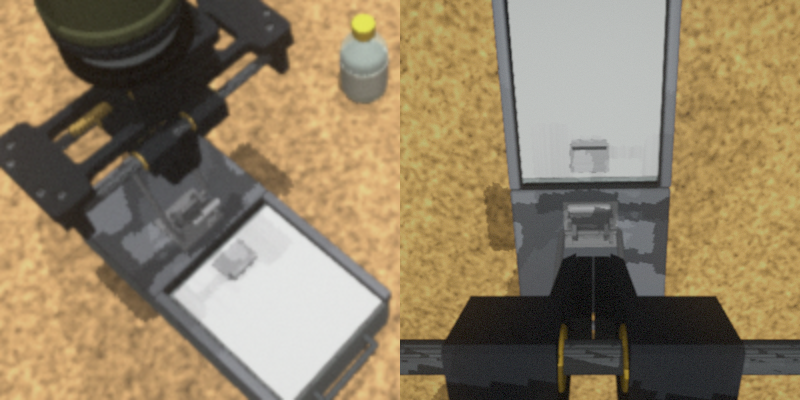

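```bash
python3 -c "
from h import *
from plant import *
d=snapshot('scene');np.savez('scene2',**d)
cv2.imwrite('pics/w3.png',cv2.convertScaleAbs(cv2.resize(d['frame'][190:290,150:270],None,fx=6,fy=6,interpolation=2),alpha=1.6)[:,:,::-1])"
```

```text
(no output)
```

View pics/w3.png

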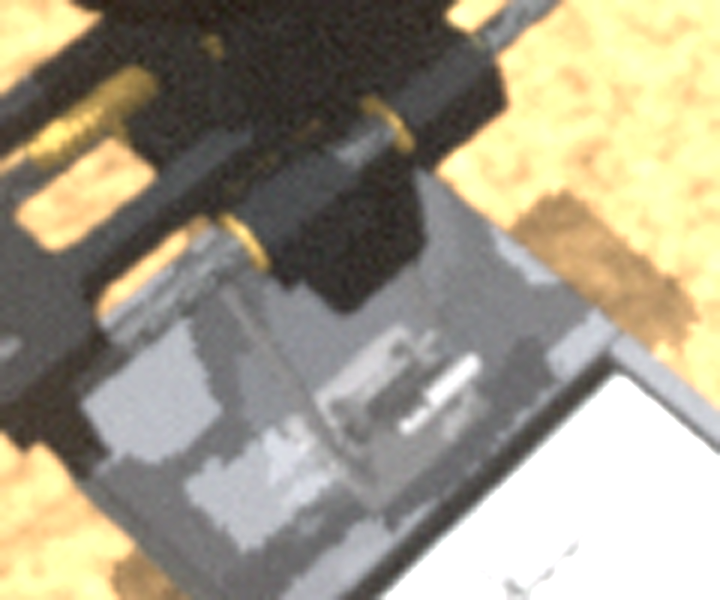

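```bash
python3 -c "
from h import *
t=load('top');s=load('scene2')
print('tip',toc(plane(s,207.5,241.7,.17)))
for z in(.16,.17,.18):print(z,toc(plane(t,438.1,210,z)).round(3),toc(plane(s,194.4,222.2,z)).round(3))
for p in [(-.016,-.004,.17),(-.016,-.004,.2)]:
  q=R.from_quat(s['orientation']).inv().apply(tow(p)-s['xyz']);u=s['mtx']@q;print(u[:2]/u[2])
"
```

```text
tip [-0.02161514 -0.00813564  0.17      ]
0.16 [-0.057 -0.011  0.16 ] [-0.068  0.003  0.16 ]
0.17 [-0.057 -0.008  0.17 ] [-0.062  0.001  0.17 ]
0.18 [-0.056 -0.005  0.18 ] [-0.056 -0.002  0.18 ]
[212.13392553 242.09117142]
[208.28345971 232.20736506]
```

The fingers passed over the bar, so it sits a bit lower than I measured. I'll go up, back and lower, then push again with the tip at z≈0.15.

```bash
python3 -m jog '[[[0,0,-0.04,0,0,0],[-0.05,0,0,0,0,0],[-0.05,0,0.015,0,0,0],[0,0,0.045,0,0,0],[0,0,0,0,0,0]]]'
python3 -c "
from h import *
from plant import *
go([-.09,0,.15])"
python3 -m jog '[[[0.02,0,0,0,0,0],[0.015,0,0,0,0,0],[0.015,0,0,0,0,0],[0.015,0,0,0,0,0]]]'
python3 -c "
from h import *
from plant import *
go([-.09,0,.15])
d=snapshot('scene')
cv2.imwrite('pics/w4.png',np.hstack([cv2.resize(d['frame'][190:290,170:270],None,fx=4,fy=4,interpolation=2),snapshot('wrist')['frame'][:,120:520]])[:,:,::-1])"
```

```text
clock: 3.48
tool_pos: [0.4627, -0.2367, 0.1484]
eef_rot: [0.995, 0.1, -0.002, -0.001]
contact_force: [0.9, -0.4, 0.9]
opening: 0.01
finger_force: 0.0
t 3.475 tcp_c [-0.1172 -0.002   0.1484] F_c [ 0.8 -0.6  0.9] yaw err [ 0.919  0.394 -0.005] delta tool [ 0.0272 -0.0021 -0.0017]
rot err tool [-0.0032  0.0047 -0.0034]
clock: 3.98
tool_pos: [0.5298, -0.2242, 0.1506]
eef_rot: [0.995, 0.1, 0.0, 0.0]
contact_force: [0.1, -0.7, 0.5]
opening: 0.006
finger_force: 0.0
t 3.975 tcp_c [-0.0489 -0.0034  0.1506] F_c [-0.1 -0.7  0.5] yaw err [0.919 0.394 0.001] delta tool [-0.0411 -0.0032  0.0006]
rot err tool [ 0.0004 -0.0006 -0.0029]
```

View pics/w4.png

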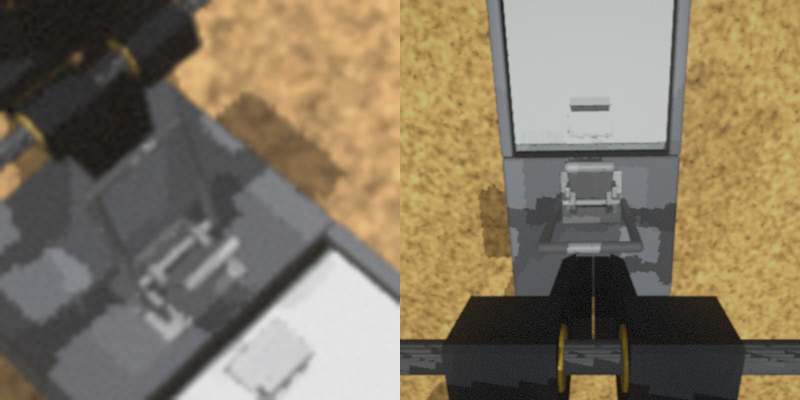

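The bar at (590,247) is now in front of the fingertips and moving with them. I'll carry on pushing.

```bash
python3 -m jog '[[[0.015,0,0,0,0,0],[0.015,0,0,0,0,0],[0.015,0,0,0,0,0],[0.015,0,-0.003,0,0,0],[0,0,0,0,0,0],[0,0,-0.05,0,0,0],[0,0,0,0,0,0]]]'
python3 -c "
from h import *
from plant import *
go([.05,0,.2])
d=snapshot('scene');np.savez('scene3',**d);w=snapshot('wrist')
cv2.imwrite('pics/w5.png',np.hstack([cv2.resize(d['frame'][190:290,170:270],None,fx=4,fy=4,interpolation=2),w['frame'][:,120:520]])[:,:,::-1])"
```

```text
clock: 4.95
tool_pos: [0.5887, -0.2139, 0.2065]
eef_rot: [0.995, 0.1, 0.003, 0.002]
contact_force: [0.2, 0.4, 0.8]
opening: 0.006
finger_force: 0.0
t 4.95 tcp_c [ 0.0109 -0.0052  0.2065] F_c [0.2 0.4 0.8] yaw err [0.92  0.393 0.006] delta tool [ 0.0391 -0.0054  0.0067]
rot err tool [ 0.0037 -0.0053 -0.0043]
```

View pics/w5.png

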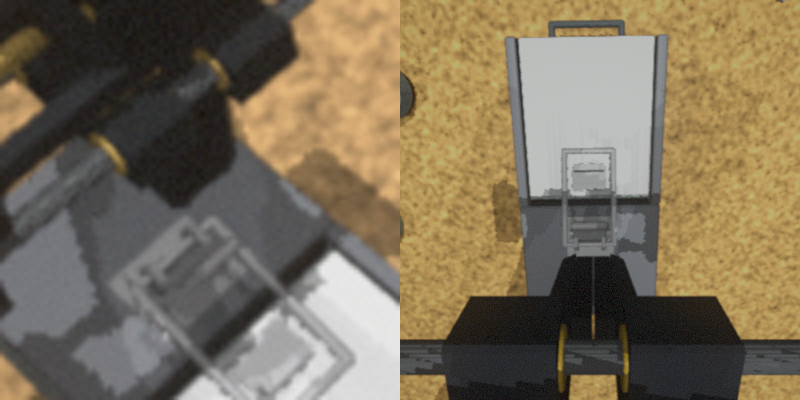

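The loop bar now lies behind the keeper: bar at (588,150), keeper at (588,172). Next I'll move to the keeper side of the lever, come down, and push it back.

```bash
python3 -m jog '[[[0.017,-0.005,0,0,0,0],[0,0,0.04,0,0,0],[0,0,0.037,0,0,0],[0,0,0,0,0,0]]]'
python3 -c "
from h import *
go([-.028,0,.13])"
python3 -m jog '[[[-0.014,0,0,0,0,0],[-0.014,0,0,0,0,0],[-0.014,0,0,0,0,0],[-0.014,0,0,0,0,0],[0,0,0,0,0,0]]]'
python3 -c "
from h import *
from plant import *
go([-.0453,0,.132])
d=snapshot('scene');w=snapshot('wrist')
cv2.imwrite('pics/w6.png',np.hstack([cv2.resize(d['frame'][190:290,170:270],None,fx=4,fy=4,interpolation=2),w['frame'][:,120:520]])[:,:,::-1])"
```

```text
clock: 5.55
tool_pos: [0.5992, -0.2034, 0.1223]
eef_rot: [0.995, 0.1, -0.004, -0.002]
contact_force: [-0.2, 0.5, -0.8]
opening: 0.006
finger_force: 0.0
t 5.55 tcp_c [0.0232 0.003  0.1223] F_c [-0.1  0.6 -0.8] yaw err [ 0.919  0.394 -0.009] delta tool [-0.0513  0.0031 -0.0072]
rot err tool [-0.004   0.0085 -0.0032]
clock: 6.18
tool_pos: [0.5469, -0.2161, 0.1265]
eef_rot: [0.995, 0.1, -0.0, 0.0]
contact_force: [-0.7, -0.1, -0.2]
opening: 0.006
finger_force: 0.0
t 6.175 tcp_c [-0.0305  0.0011  0.1265] F_c [-0.7  0.  -0.2] yaw err [ 0.92   0.393 -0.001] delta tool [-0.0148  0.0012 -0.0055]
rot err tool [ 0.0002  0.0009 -0.0046]
```

View pics/w6.png

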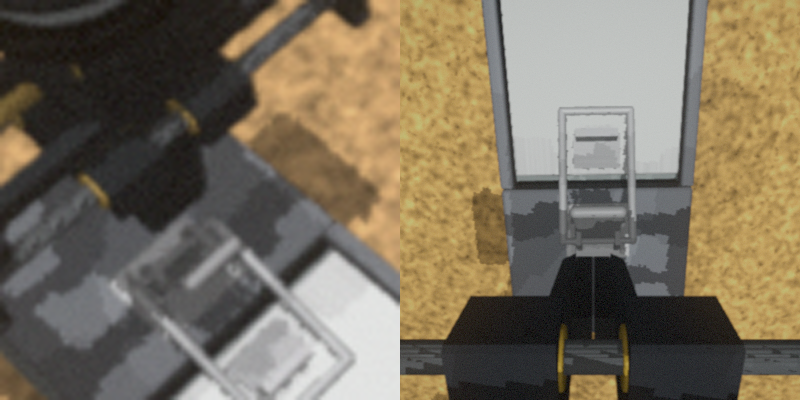

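The lever hasn't moved: its tip is still at scene pixel (224,255), so the fingers passed over it. I'll check the fingertip and lever heights through the wrist camera.

```bash
python3 -c "
from h import *
from plant import *
s=get_state();w=snapshot('wrist');T=w['mount'];K=w['mtx'];print(T.round(4).tolist())
M=R.from_quat(s['eef_rot'])
for p in [(315,257),(300,258)]:
  r=T[:3,:3]@np.linalg.solve(K,[*p,1.]);o=T[:3,3]
  for z in(0,-.01,-.02): print('fingertip tool z',z,(o+r*(z-o[2])/r[2]).round(4))
W=dict(orientation=(M*R.from_matrix(T[:3,:3])).as_quat(),xyz=M.apply(T[:3,3])+s['tool_pos'],mtx=K)
sc=load('scene3')
for n,a,b in[('levertip',(320,212),(223.7,255)),('bar',(316,107),None)]:
  if b: p,e=tri(W,a,sc,b);print(n,toc(p),e)
  else: print(n,toc(plane(W,*a,.0725)))
t=load('top');p,e=tri(W,(320,212),t,(423.3,186.7));print(toc(p),e)
print('keeper',toc(plane(W,316,138,.083)))
"
```

```text
[[0.0005, -0.946, -0.3243, 0.0847], [1.0, 0.0004, 0.0004, -0.0015], [-0.0002, -0.3243, 0.946, -0.1704], [0.0, 0.0, 0.0, 1.0]]
fingertip tool z 0 [-0.0041 -0.0002  0.    ]
fingertip tool z -0.01 [ 0.0011 -0.0003 -0.01  ]
fingertip tool z -0.02 [ 0.0063 -0.0004 -0.02  ]
fingertip tool z 0 [-0.0047 -0.0083  0.    ]
fingertip tool z -0.01 [ 0.0005 -0.0079 -0.01  ]
fingertip tool z -0.02 [ 0.0058 -0.0075 -0.02  ]
levertip [-0.0012997  -0.0004853   0.14153289] 7.997883105935326e-05
bar [0.0419678  0.00077035 0.0725    ]
[-0.00392947 -0.00063841  0.13447911] 3.0067783824379136e-05
keeper [0.02457802 0.00085919 0.083     ]
```

The wrist view puts the lever tip at about (-3, 137) mm in x and z. It also suggests the fingers really end about 20 mm short of the nominal TCP, which explains both misses. I'll repeat the push 22 mm lower, where the loop arms still leave clearance.

```bash
python3 -m jog '[[[0,0,-0.045,0,0,0],[0.04,0,0,0,0,0],[0.026,0,0,0,0,0],[0,0,0.035,0,0,0],[0,0,0.03,0,0,0],[0,0,0,0,0,0]]]'
python3 -c "
from h import *
go([.0,0,.106])"
python3 -m jog '[[[-0.01,0,0,0,0,0],[-0.01,0,0,0,0,0],[-0.01,0,0,0,0,0],[-0.01,0,0,0,0,0],[0,0,0,0,0,0]]]'
python3 -c "
from h import *
from plant import *
go([-.0453,0,.112])
s=get_state();w=snapshot('wrist');T=w['mount'];K=w['mtx']
M=R.from_quat(s['eef_rot']);np.savez('wr',**w)
# predicted pixel of lever tip for several angles
for th in(2.18,1.9,1.6,1.4):
  p=tow([-.04-.062*np.cos(th),0,.084+.062*np.sin(th)])
  c=np.linalg.inv(T)@np.r_[M.inv().apply(p-s['tool_pos']),1];u=K@c[:3];print(th,(u/u[2])[:2].round(),)
f=w['frame'].mean(2)[100:290:6,310:330].mean(1).round().astype(int);print(list(zip(range(100,290,6),f)))
"
```

```text
clock: 7.08
tool_pos: [0.6114, -0.2012, 0.1038]
eef_rot: [0.995, 0.101, -0.002, -0.001]
contact_force: [-0.0, 0.6, 0.6]
opening: 0.003
finger_force: 0.0
t 7.075 tcp_c [0.0357 0.0027 0.1038] F_c [0.1 0.6 0.6] yaw err [ 0.919  0.395 -0.005] delta tool [-0.0357  0.0027 -0.002 ]
rot err tool [-0.0025  0.0042 -0.0023]
clock: 7.7
tool_pos: [0.5727, -0.2107, 0.1066]
eef_rot: [0.995, 0.1, -0.0, 0.0]
contact_force: [0.3, 0.3, 0.7]
opening: 0.009
finger_force: 0.0
t 7.7 tcp_c [-0.0041  0.0012  0.1066] F_c [0.4 0.3 0.7] yaw err [ 0.919  0.393 -0.   ] delta tool [-0.0412  0.0013 -0.0054]
rot err tool [ 0.0003  0.0005 -0.004 ]
2.18 [318. 279.]
1.9 [319. 318.]
1.6 [319. 355.]
1.4 [319. 375.]
[(100, np.int64(192)), (106, np.int64(192)), (112, np.int64(192)), (118, np.int64(192)), (124, np.int64(192)), (130, np.int64(192)), (136, np.int64(192)), (142, np.int64(193)), (148, np.int64(189)), (154, np.int64(186)), (160, np.int64(140)), (166, np.int64(138)), (172, np.int64(185)), (178, np.int64(161)), (184, np.int64(162)), (190, np.int64(153)), (196, np.int64(151)), (202, np.int64(151)), (208, np.int64(113)), (214, np.int64(107)), (220, np.int64(103)), (226, np.int64(35)), (232, np.int64(34)), (238, np.int64(65)), (244, np.int64(65)), (250, np.int64(78)), (256, np.int64(60)), (262, np.int64(28)), (268, np.int64(26)), (274, np.int64(25)), (280, np.int64(20)), (286, np.int64(22))]
```

```bash
python3 -m jog '[[[-0.01,0,0,0,0,0],[-0.008,0,0,0,0,0],[-0.008,0,0,0,0,0],[0,0,0,0,0,0]]]'
python3 -c "
from h import *
from plant import *
go([-.045,0,.112])
d=snapshot('scene');w=snapshot('wrist')
print(d['frame'].mean(2)[248:262,218:230].round().astype(int).max(), load('scene3')['frame'].mean(2)[248:262,218:230].max())
cv2.imwrite('pics/w7.png',np.hstack([cv2.resize(d['frame'][190:290,170:270],None,fx=4,fy=4,interpolation=2),w['frame'][:,120:520]])[:,:,::-1])"
```

```text
clock: 8.25
tool_pos: [0.5471, -0.2156, 0.106]
eef_rot: [0.995, 0.1, -0.001, -0.0]
contact_force: [-0.3, 0.6, 0.9]
opening: 0.003
finger_force: 0.2
t 8.25 tcp_c [-0.0302  0.0016  0.106 ] F_c [-0.1  0.6  0.9] yaw err [ 0.919  0.393 -0.001] delta tool [-0.0148  0.0016 -0.0059]
rot err tool [-0.0003  0.0011 -0.0039]
154 130.33333333333334
```

```bash
python3 -c "
from h import *
from plant import *
s=get_state();w=snapshot('wrist');T=w['mount'];K=w['mtx'];M=R.from_quat(s['eef_rot'])
for th in(2.18,1.9,1.6):
  p=tow([-.04-.062*np.cos(th),0,.084+.062*np.sin(th)])
  c=np.linalg.inv(T)@np.r_[M.inv().apply(p-s['tool_pos']),1];u=K@c[:3];print(th,(u/u[2])[:2].round(),)
g=lambda f:f.mean(2)[180:290:4,310:330].mean(1).round().astype(int).tolist()
print('now',g(w['frame']));print('w6',g(cv2.imread('pics/w6.png')[:,280:]))
a=cv2.imread('pics/w6.png')[:,:400].mean(2);b=cv2.imread('pics/w7.png')[:,:400].mean(2)
for r in range(220,300,8):print(a[r,170:270:10].round().astype(int).tolist(),b[r,170:270:10].round().astype(int).tolist())
"
```

```text
2.18 [319. 228.]
1.9 [320. 269.]
1.6 [320. 309.]
now [186, 136, 63, 47, 53, 107, 112, 78, 72, 99, 97, 94, 98, 95, 96, 80, 45, 49, 72, 49, 23, 24, 24, 24, 23, 22, 23, 21]
w6 [66, 49, 66, 70, 71, 71, 91, 133, 170, 133, 91, 75, 69, 68, 67, 99, 107, 126, 128, 84, 28, 27, 27, 26, 26, 25, 25, 24]
[51, 108, 107, 81, 95, 88, 67, 63, 63, 65] [33, 31, 30, 34, 48, 74, 75, 66, 62, 64]
[115, 118, 87, 90, 84, 113, 79, 66, 65, 65] [33, 34, 35, 49, 83, 89, 67, 63, 65, 65]
[130, 103, 78, 90, 86, 92, 116, 75, 67, 68] [34, 29, 43, 80, 89, 95, 90, 66, 65, 66]
[124, 99, 85, 74, 94, 102, 162, 111, 67, 64] [31, 41, 72, 61, 87, 78, 99, 88, 67, 65]
[103, 86, 66, 78, 99, 160, 138, 113, 148, 65] [35, 67, 64, 50, 68, 80, 80, 99, 82, 72]
[87, 61, 64, 80, 155, 149, 93, 95, 185, 119] [72, 63, 47, 69, 83, 74, 96, 94, 124, 95]
[68, 67, 81, 145, 154, 91, 139, 121, 115, 188] [65, 44, 63, 88, 90, 80, 94, 110, 141, 173]
[68, 74, 139, 160, 100, 91, 111, 119, 84, 134] [51, 56, 92, 88, 92, 114, 152, 99, 87, 160]
[75, 84, 156, 111, 92, 91, 95, 88, 100, 97] [50, 86, 88, 92, 93, 133, 131, 106, 100, 87]
[88, 89, 99, 92, 91, 88, 72, 73, 81, 69] [80, 90, 95, 92, 108, 146, 105, 110, 106, 65]
```

The bright lever-tip rod is no longer where it was (wrist row 228), so the lever is moving. I'll follow its arc.

```bash
python3 -m jog '[[[-0.008,0,-0.004,0,0,0],[-0.008,0,-0.002,0,0,0],[-0.008,0,0.003,0,0,0],[-0.008,0,0.005,0,0,0],[0,0,0,0,0,0]]]'
python3 -c "
from h import *
go([-.073,0,.092])"
python3 -m jog '[[[-0.006,0,0.006,0,0,0],[-0.006,0,0.006,0,0,0],[-0.003,0,0.006,0,0,0],[0,0,0,0,0,0]]]'
python3 -c "
from h import *
from plant import *
go([-.08,0,.08])
w=snapshot('wrist');np.savez('w8',**w)"
```

```text
clock: 9.02
tool_pos: [0.5148, -0.2222, 0.1035]
eef_rot: [0.995, 0.1, -0.002, -0.0]
contact_force: [0.5, -0.2, -0.3]
opening: 0.003
finger_force: 0.2
t 9.025 tcp_c [-0.0632  0.0016  0.1035] F_c [ 0.4 -0.3 -0.3] yaw err [ 0.92   0.393 -0.003] delta tool [-0.0098  0.0017  0.0116]
rot err tool [-0.0006  0.003  -0.0043]
clock: 9.52
tool_pos: [0.5007, -0.2246, 0.0853]
eef_rot: [0.995, 0.1, -0.001, -0.0]
contact_force: [0.6, 0.7, -0.2]
opening: 0.007
finger_force: 0.0
t 9.525 tcp_c [-0.0775  0.0022  0.0853] F_c [ 0.7  0.5 -0.2] yaw err [ 0.919  0.394 -0.003] delta tool [-0.0025  0.0022  0.0053]
rot err tool [-0.0012  0.0025 -0.0035]
```

```bash
python3 -c "
from h import *
from plant import *
d=snapshot('scene');w=snapshot('wrist');t=snapshot('top')
z=lambda f,r,c,k:cv2.resize(f[r:r+400//k,c:c+400//k],None,fx=k,fy=k,interpolation=2)
a=cv2.resize(d['frame'][200:300,170:270],(400,400),interpolation=2)
cv2.imwrite('pics/w9.png',cv2.convertScaleAbs(np.hstack([a,w['frame'][:,120:520]]),alpha=1.4)[:,:,::-1])"
```

```text
(no output)
```

View pics/w9.png

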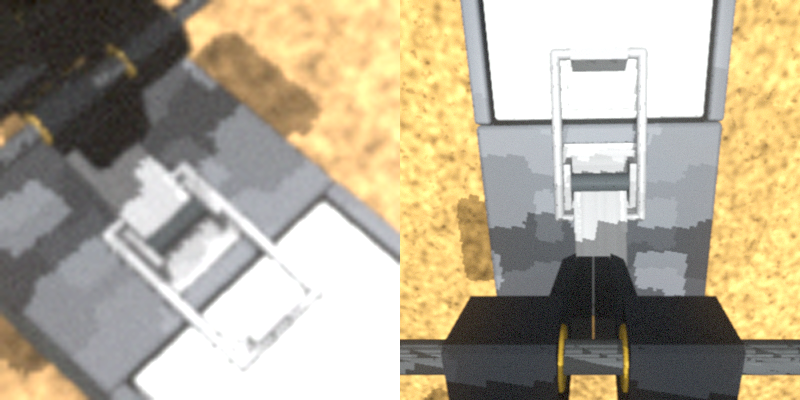

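The lever is nearly flat under the fingers (wrist 600,225), and the bar at (600,52) is hard against the keeper at (600,65). Now I'll press down.

```bash
for i in 1 2; do python3 -m jog '[[[-0.001,0,0.003,0,0,0],[-0.001,0,0.003,0,0,0],[0,0,0,0,0,0]]]' | grep -E 'tool_pos|force'; done
```

```text
tool_pos: [0.4998, -0.2251, 0.0798]
contact_force: [-0.7, -0.1, 0.4]
finger_force: 0.0
tool_pos: [0.4978, -0.2255, 0.0738]
contact_force: [0.2, 1.0, -0.2]
finger_force: 0.0
```

```bash
for i in 1 2 3; do python3 -m jog '[[[0,0,0.003,0,0,0],[0,0,0,0,0,0]]]' | grep -E 'tool_pos|contact_force'; done
python3 -c "
from h import *
from plant import *
d=snapshot('scene');w=snapshot('wrist')
a=cv2.imread('pics/w9.png')
g=lambda f:f.mean(2)[30:200:4,315:325].mean(1).round().astype(int).tolist()
print(g(np.clip(w['frame']*1.4,0,255)));print(g(a[:,280:]))"
```

```text
tool_pos: [0.4981, -0.2255, 0.0709]
contact_force: [0.3, -0.5, 0.1]
tool_pos: [0.498, -0.2255, 0.0679]
contact_force: [1.1, -0.7, -0.3]
tool_pos: [0.498, -0.2255, 0.0649]
contact_force: [0.6, 0.5, -0.8]
[255, 255, 255, 133, 138, 143, 141, 255, 255, 255, 255, 255, 255, 255, 255, 255, 255, 255, 255, 255, 201, 92, 89, 180, 207, 209, 208, 208, 224, 255, 255, 255, 255, 255, 244, 231, 207, 99, 118, 134, 131, 115, 175]
[255, 255, 255, 255, 255, 255, 255, 248, 140, 142, 153, 255, 255, 255, 255, 255, 255, 255, 255, 255, 255, 255, 187, 90, 184, 204, 204, 205, 192, 255, 252, 238, 228, 233, 225, 217, 94, 119, 134, 120, 127, 236, 236]
```

```bash
for i in 1 2 3 4; do python3 -m jog '[[[0,0,0.002,0,0,0],[0,0,0,0,0,0]]]' | grep -E 'tool_pos|contact_force'; done
```

```text
tool_pos: [0.4981, -0.2255, 0.063]
contact_force: [0.4, -0.5, -0.0]
tool_pos: [0.4983, -0.2256, 0.0617]
contact_force: [-0.8, 0.1, 6.3]
tool_pos: [0.4984, -0.2257, 0.0614]
contact_force: [-3.6, 2.1, 21.8]
tool_pos: [0.4984, -0.2257, 0.061]
contact_force: [-7.0, 3.6, 37.2]
```

That's a firm stop at 37 N, so the lever is flat. I'll lift off and check with the cameras.

```bash
python3 -m jog '[[[0,0,-0.03,0,0,0],[0,0,-0.05,0,0,0],[-0.05,0,-0.04,0,0,0],[-0.05,0,0,0,0,0],[-0.05,0,0,0,0,0],[0,0,0,0,0,0],[0,0,0,0,0,0]]]' | grep -E 'tool_pos|contact'
python3 -c "
from h import *
from plant import *
o=load('top');n=snapshot('top');so=load('scene');sn=snapshot('scene')
# lid shift: keeper dark face / lid far edge, phase correlation in windows
def sh(a,b,r):
  y0,y1,x0,x1=r;f=lambda k:k['frame'][y0:y1,x0:x1].mean(2).astype(np.float32)
  return cv2.phaseCorrelate(f(a),f(b),cv2.createHanningWindow((x1-x0,y1-y0),cv2.CV_32F))
print('lid far edge top',sh(o,n,(118,165,375,440)),'short case scene',sh(so,sn,(70,200,365,480)),'short top',sh(o,n,(150,255,160,245)))
# lever profile along case axis y=0, z=.086 in top view & dark case reference y=.03
Q=R.from_quat(n['orientation'])
def px(d,p):
  q=Q.inv().apply(tow(p)-d['xyz']);u=d['mtx']@q;return u[:2]/u[2]
for y in(0,.006,.045):
  l=[]
  for x in np.arange(-.125,.06,.005):
    u,v=px(n,[x,y,.086]);l.append(int(cv2.getRectSubPix(n['frame'],(1,1),(float(u),float(v))).mean()))
  print(y,l)
"
```

```text
tool_pos: [0.3533, -0.2554, 0.1763]
contact_force: [0.6, 0.5, -0.5]
lid far edge top ((0.20384404495470676, 0.20085462587320535), 1.0641145827593628) short case scene ((-0.02291295823066264, 0.47462019846084047), 0.9700172146455741) short top ((-0.03098519829159585, 0.04199914081739564), 0.911345428105735)
0 [84, 98, 101, 102, 97, 122, 140, 145, 146, 146, 144, 146, 147, 147, 146, 145, 136, 81, 82, 139, 145, 122, 103, 69, 125, 139, 147, 147, 129, 92, 130, 145, 147, 146, 147, 147, 148]
0.006 [82, 99, 99, 100, 98, 125, 137, 144, 145, 145, 145, 145, 147, 146, 147, 148, 140, 80, 82, 137, 145, 122, 102, 75, 129, 142, 147, 145, 125, 91, 131, 146, 147, 147, 147, 148, 147]
0.045 [91, 100, 102, 101, 101, 103, 102, 102, 103, 104, 105, 104, 102, 102, 103, 103, 104, 103, 103, 104, 103, 105, 99, 72, 135, 147, 147, 147, 146, 145, 146, 146, 146, 147, 146, 148, 147]
```

```bash
python3 -c "
from h import *
from plant import *
o=load('top');n=snapshot('top')
Q=R.from_quat(n['orientation'])
def px(d,p):
  q=Q.inv().apply(tow(p)-d['xyz']);u=d['mtx']@q;return u[:2]/u[2]
def prof(d,a,b):
  X=np.arange(a,b,.0005);I=np.zeros(len(X))
  for y in np.arange(-.006,.0061,.002):
    I+=[cv2.getRectSubPix(d['frame'],(1,1),tuple(map(float,px(d,[x,y,.083])))).mean() for x in X]
  return X,I/7
for nm,d in(('old',o),('new',n)):
  X,I=prof(d,.008,.034);W=np.clip(130-I,0,None);print(nm,'keeper dark centroid',(W*X).sum()/W.sum(),I[::4].round().tolist())
  X,I=prof(d,.115,.15);print(I[::5].round().tolist())
"
```

```text
old keeper dark centroid 0.02480261191094329 [136.0, 138.0, 138.0, 138.0, 138.0, 135.0, 121.0, 100.0, 85.0, 91.0, 108.0, 122.0, 132.0]
[138.0, 139.0, 139.0, 139.0, 135.0, 121.0, 96.0, 76.0, 69.0, 77.0, 92.0, 100.0, 99.0, 100.0]
new keeper dark centroid 0.019706892982819302 [147.0, 147.0, 146.0, 138.0, 118.0, 96.0, 91.0, 106.0, 123.0, 133.0, 141.0, 145.0, 148.0]
[147.0, 147.0, 144.0, 130.0, 107.0, 96.0, 90.0, 79.0, 73.0, 82.0, 98.0, 104.0, 105.0, 106.0]
```

The keeper has moved 5 mm in and the lever lies flat with the arm clear, so I'm handing in.

```bash
python3 -c "
from plant import *
print(finish_job())"
```

```text
the job is handed in; nothing more can be done
None
```

The long case's latch is fastened: the lever lies flat by itself, the loop is behind the keeper, and the lid is drawn in about 5 mm. The short case's latch shows no movement in the top view, and the job was handed in without a verdict being returned.

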